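Feeler test of a cabinet door's hinge gap

ROBOT

A 7-joint arm with a two-finger parallel gripper is mounted at the origin on the work surface. World frame = base frame: x ahead of the robot, y to its left, z up, the work surface at z = 0. Lengths are in mm, angles in rad, forces in N, time in s.
With the tool pointing down it reaches from about 425 to 950 mm from the base axis. Payload 16.7 kg.
Tool frame: the origin (TCP) lies midway between the tips of the shut fingers; the grasp point (between the pads) lies 19 mm behind it (manip.grip_point_offset is the distance from the TCP to the grasp point, in mm); z points along the fingers, y is the direction in which the jaws open and shut (so a half turn about z gives the same grasp; the last joint's range is limited). The gripper opens to 94 mm and grips with 3 to 60 N. Pads are 16 mm wide; open, the fingers measure 119 mm over their backs; the gripper's body (75 mm by 177 mm) begins 78 mm behind the grasp point.
Start: joints at [1.135, 0.426, 0.074, 1.606, -0.034, 1.111, -0.067], TCP at [190.269, -647.589, 205.467] pointing down, gripper open.
Joint ranges: [-2.85, 2.85], [-0.5, 2.14], [-1.23, 1.37], [0.21, 2.46], [-1.02, 4.16], [0.16, 2.05], [-2.73, 2.73]. Speed limits (rad/s): [1.89, 1.89, 2.39, 2.39, 3.01, 3.01, 3.01].

INTERFACE

Orientations are given as a unit quaternion [w, x, y, z].
In Python, from station import state, get_image, manip, finder gives the robot as it stands.
- The arm moves only by the tool step_arm, never from a script. Its argument "increments" is one flat list of numbers, 5 for each row, row after row: the opening, from 0 (shut) to 1 (fully open), then the shift along the world's x, y, z in m, then the turn about the world's z in rad. A call has exactly 8 rows; each row is the pose to reach, as a shift and turn from the pose commanded when the call began; what a row does not reach only later rows make up. A row lasts 1/8 s, in which the tool goes at most 62.5 mm and 10.7 degrees, less where a joint would pass 70% of its speed; a pose out of reach is approached as far as the arm can. A call with a gripper value outside its range is refused whole. The fingers move at their own pace and stop on an object; the grip force is fixed at half the most. Time passes only in rows, so rows that repeat a pose let the fingers close, or fill a call up. It gives the time, the measured TCP pose, the force and the opening at its end, in the units of the state.
- state(): the state, without advancing time (a new reading comes with each control period).
- get_image(name): name is "side" or "top"; returns a dict with "pixels" (400x640x3 uint8, red, green, blue), "camera_matrix" (3x3 intrinsics, pixels), "extrinsics" (4x4, takes a point from camera to world coordinates). Camera axes: x right, y down, z forward; pixel columns grow to the right and rows downward; lengths in mm; the calibration is good to about 2 mm. A picture is of the moment at which its call begins. There is no depth.
- manip.close_job(): hands the job in, once; it reports no verdict.
Trained networks look in the newest picture that a camera, given by its name, has taken for a name from the list of things; names that differ only in an ending like _2 or _b are one class to them, and where a whole thing is asked for, a point or a joint stands for the part that bears it (a point fixed in the world has none). Each returns a list of dicts, best first, with "confidence" (0 to 1); they miss things now and then, are a little off and sometimes report something else, mostly with a low value. They report only what shows in the picture. A call takes as long as a camera call. They do not tell look-alikes from the thing itself.
- finder.find_in(camera, target): "pixel" ([row, column] in pixels, amid what is visible of it).
- finder.silhouettes(camera, target): "region" (400x640 bool, what is visible of it) and "pixel" ([row, column] in pixels, amid what is visible of it).
The state is a dict: "t": time; "joints": joint angles; "qd": joint speeds; "tau": joint torques, N m; "position": TCP position; "eef_rot": TCP orientation; "wrist_force": force on the tool from outside, world axes, zero at the start; "wrist_torque": the same for the moment, N m; "gripper_width": finger opening in mm.
Only numpy, scipy, OpenCV 4.12 (cv2) and the standard library are available. Lean on these libraries where they do the work, as an engineer would, in place of code of your own. Each camera call takes 0.05 s, during which the arm holds its last target.

TASK

A small two-door cabinet lies on its back on the desk, doors up, one door with a round wooden knob and one without. Take the feeler gauge out of the square pencil cup by its black handle and test the gap along the outer (hinge) edge of the knob door: slide the blade down into it until the stop plate rests flat on the wood, then let go and leave it standing there. In the gap beside the plain door it would only jam.

Things in the scene. Friction and masses are not known exactly. Their poses are not given: they have to be found in the camera images.
- feeler_grip (a point): Feeler gauge standing upright in a loose square cup (66 mm, 95 mm high; rim carries its stop plate). Black square handle 24 x 24 x 50 mm high; steel stop plate 64 (x) x 40 (y) x 6 mm under it; steel blade 40 (x) wide, 5 (y) thick, reaching 45 mm below the plate. Point: handle's centre, 31 mm above the plate's underside, 76 mm above the blade's end. z up. Lift over 45 mm to clear the cup.
- gap_left (a point): Middle of the left (+y) outer gap of a fixed wooden cabinet lying doors up (226 x 257 mm, 100 mm high), level with the flush door and frame faces, 7.5 mm inside the frame's edge. x along the gap, y across, z up. Beside the knob door: 15 mm wide, centred here, 4 mm bevels each side, 90 mm deep. Beside the plain door: 3 mm, blade jams. Hinge barrels 6 mm high from 68 mm either way along x.
- gap_right (a point): The same at the right (-y) outer gap: half-way along it, level with the door and frame faces, 7.5 mm inside the frame's edge, same axes. 15 mm wide if the knob door lies on this side, 3 mm if the plain door does.
- knob (a point): Top of the round wooden knob (30 mm across, 27 mm high, top 127 mm above the desk) at the middle of the knob door (88 mm wide; the plain door is 112 mm wide, no knob). It is about 52 mm from the gap on its own side, 155 mm from the other: the gap nearer the knob is the one to test.
There are look-alikes about, which are no part of the job. What is shaped like the part that bears feeler_grip but green or yellow is not meant.

How it is judged (in metres and radians):
At the end, for the whole second after the job is handed in: The feeler gauge stands upright (within about 10 degrees), released, in the outer gap of the knob door, with its blade fully in: stop plate down on the wood within 7 mm, handle within 14 mm of the gap's middle line and within 60 mm of its mid-length (angle between feeler_grip's own z axis and vertical below 0.17 rad and ((horizontal distance between knob and gap_left below 0.1 m and (x of feeler_grip in the frame of gap_left between -0.06 and 0.06 m and y of feeler_grip in the frame of gap_left between -0.014 and 0.014 m and z of feeler_grip in the frame of gap_left between 0.022 and 0.038 m)) or (horizontal distance between knob and gap_right below 0.1 m and (x of feeler_grip in the frame of gap_right between -0.06 and 0.06 m and y of feeler_grip in the frame of gap_right between -0.014 and 0.014 m and z of feeler_grip in the frame of gap_right between 0.022 and 0.038 m)))); the robot touches nothing.
It also fails if it takes over 34 s, if anything falls off the work surface, if the arm or the gripper's body presses on something with over 40 N, if the wrist force passes 120 N, or if a joint passes its speed limit or range.

## Working session

There is one attempt and no reset: what is moved stays moved. The work goes in short steps, Python scripts to look and compute and a tool call to move; the robot and the scene stay as the last step left them, time stands still between calls to the robot, and variables do not carry over. Pictures are saved under pics/ and viewed, and the job is handed in when it is done.

Besides the shell and the picture viewer there is one more tool, called in YAML: its name, and indented under it one key for each argument. step_arm: Moves the arm, as the interface text tells. Its arguments: {"type":"object","properties":{"increments":{"type":"array","items":{"type":"number"}}},"required":["increments"]}

```bash
mkdir -p pics; cat > h.py <<'E'
import numpy as np,cv2
from station import state,get_image,manip,finder
def save(im,n): cv2.imwrite('pics/'+n,cv2.cvtColor(im['pixels'],cv2.COLOR_RGB2BGR))
def ray(im,px):
    K=np.array(im['camera_matrix']);E=np.array(im['extrinsics'])
    d=E[:3,:3]@np.linalg.solve(K,[px[1],px[0],1.]);return E[:3,3],d
def atz(im,px,z):
    o,d=ray(im,px);return o+d*(z-o[2])/d[2]
def tri(im1,p1,im2,p2):
    o1,d1=ray(im1,p1);o2,d2=ray(im2,p2);d1/=np.linalg.norm(d1);d2/=np.linalg.norm(d2)
    s=np.linalg.lstsq(np.c_[d1,-d2],o2-o1,rcond=None)[0]
    a=o1+s[0]*d1;b=o2+s[1]*d2;return (a+b)/2,np.linalg.norm(a-b)
def proj(im,P):
    K=np.array(im['camera_matrix']);E=np.linalg.inv(np.array(im['extrinsics']))
    c=E[:3,:3]@np.array(P)+E[:3,3];q=K@c;return q[1]/q[2],q[0]/q[2]
E
python3 - <<'E'
from h import *
for c in('top','side'):
    im=get_image(c);save(im,c+'0.png');print(c,np.round(im['extrinsics'],3).tolist(),np.round(im['camera_matrix'],1).tolist())
    for t in('feeler_grip','gap_left','gap_right','knob'):
        print(t,[(np.round(r['pixel'],1).tolist(),round(r['confidence'],2)) for r in finder.find_in(c,t)][:6])
s=state();print(s['t'],s['position'],s['eef_rot'],s['gripper_width'])
E
```

```text
top [[-0.011, -0.998, 0.063, 447.01], [-1.0, 0.011, -0.004, -60.023], [0.003, -0.063, -0.998, 1089.226], [0.0, 0.0, 0.0, 1.0]] [[395.4, 0.0, 320.3], [0.0, 395.4, 205.7], [0.0, 0.0, 1.0]]
feeler_grip [([204.5, 387.0], 0.91), ([192.0, 430.9], 0.9), ([242.9, 465.3], 0.67), ([204.2, 269.0], 0.66), ([233.3, 426.3], 0.58)]
gap_left [([198.7, 305.2], 0.61)]
gap_right [([208.3, 271.2], 0.64)]
knob [([201.1, 286.7], 0.68)]
side [[-0.814, -0.415, 0.407, 88.412], [-0.581, 0.581, -0.57, 556.491], [-0.0, -0.7, -0.714, 871.93], [0.0, 0.0, 0.0, 1.0]] [[443.8, 0.0, 320.6], [0.0, 443.8, 193.5], [0.0, 0.0, 1.0]]
feeler_grip [([146.0, 431.0], 0.98), ([139.4, 374.4], 0.95), ([146.0, 405.3], 0.93), ([169.6, 362.6], 0.57)]
gap_left [([238.0, 305.8], 0.6)]
gap_right [([240.6, 306.0], 0.73)]
knob [([219.9, 303.2], 0.91)]
0.5 [ 190.27400948 -647.57373571  205.44074383] [-4.21832629e-05  9.89810887e-01  1.42388221e-01  8.37920031e-06] 94.2171694888404
```

View pics/top0.png

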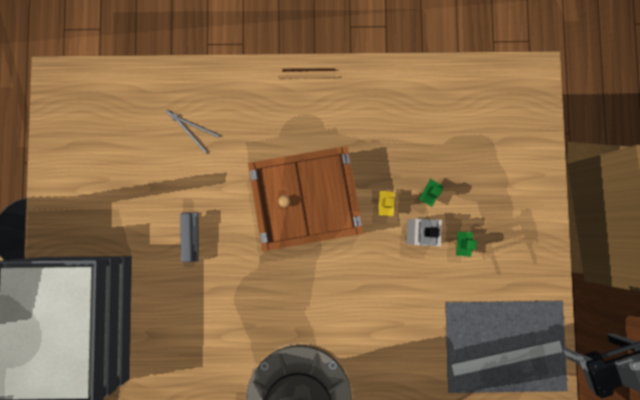

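View pics/side0.png

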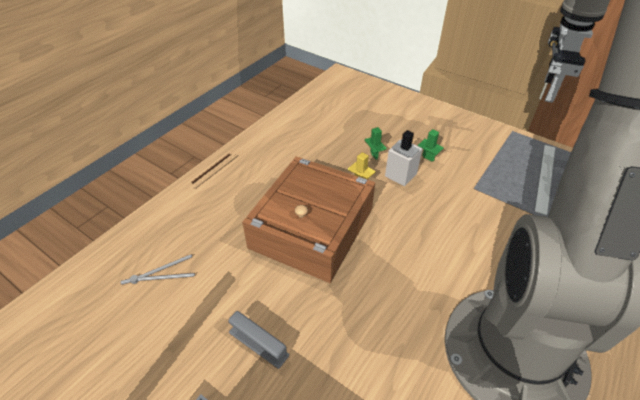

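```bash
python3 - <<'E'
from h import *
im=get_image('top');p=cv2.cvtColor(im['pixels'],cv2.COLOR_RGB2BGR)
a=cv2.resize(p[140:256,240:370],None,fx=6,fy=5,interpolation=cv2.INTER_CUBIC)
a=cv2.resize(p[145:255,242:368],None,fx=5,fy=5,interpolation=cv2.INTER_CUBIC);cv2.imwrite('pics/cab.png',a)
a=cv2.resize(p[170:265,370:490],None,fx=6,fy=6,interpolation=cv2.INTER_CUBIC);cv2.imwrite('pics/cup.png',a)
si=get_image('side');p=cv2.cvtColor(si['pixels'],cv2.COLOR_RGB2BGR)
a=cv2.resize(p[120:195,340:450],None,fx=7,fy=7,interpolation=cv2.INTER_CUBIC);cv2.imwrite('pics/cupside.png',a)
E
```

```text
(no output)
```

View pics/cab.png

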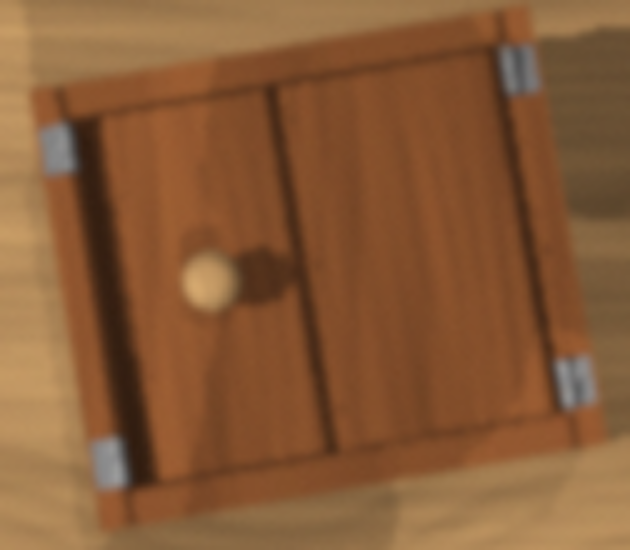

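View pics/cup.png

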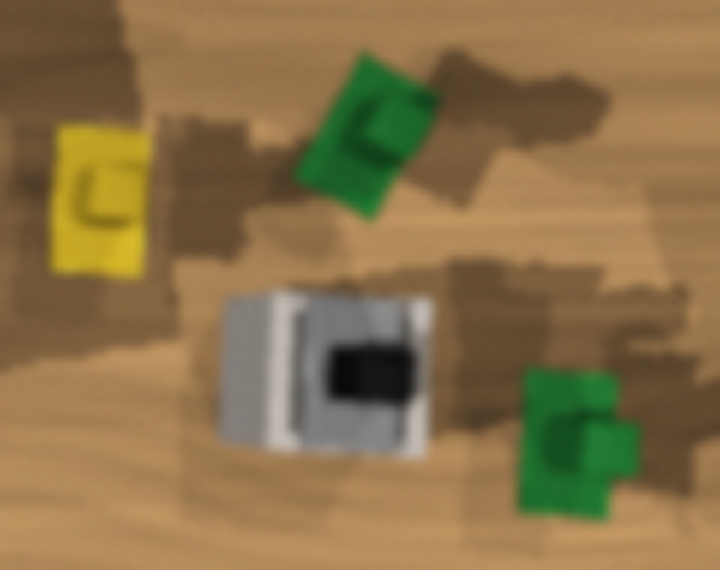

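View pics/cupside.png

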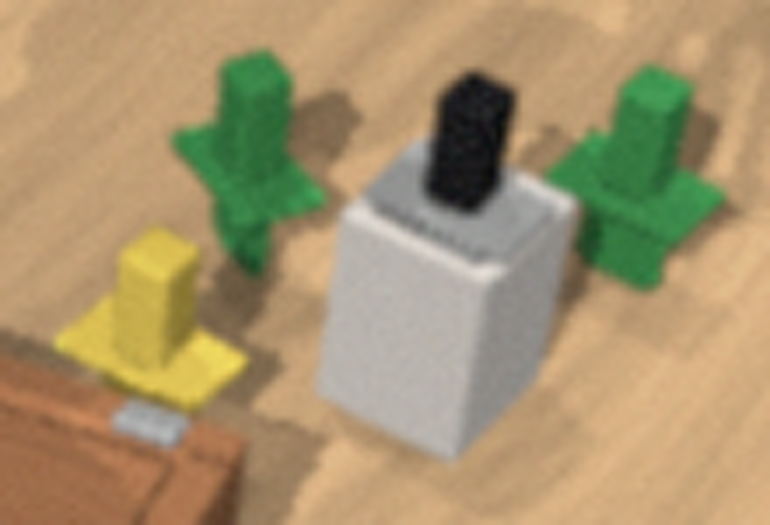

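```bash
python3 - <<'E'
from h import *
si=get_image('side');p=cv2.cvtColor(si['pixels'],cv2.COLOR_RGB2BGR)
a=cv2.resize(p[150:280,238:382],None,fx=5,fy=4.6,interpolation=cv2.INTER_CUBIC)
a=cv2.resize(p[153:273,240:380],None,fx=5,fy=5,interpolation=cv2.INTER_CUBIC);cv2.imwrite('pics/cabside.png',a)
# handle fit
from scipy.optimize import minimize
ims={'top':get_image('top'),'side':get_image('side')}
win={'top':(215,255,410,450),'side':(125,155,395,420)}
mk={}
for c in ims:
    r0,r1,c0,c1=win[c];m=np.zeros((400,640));q=ims[c]['pixels'][r0:r1,c0:c1].max(2).astype(float)
    m[r0:r1,c0:c1]=np.clip((110-q)/80,0,1); mk[c]=m; print(c,m.sum(),(m*np.arange(400)[:,None]).sum()/m.sum(),(m*np.arange(640)).sum()/m.sum())
def ren(im,P):
    S=8;q=np.array([proj(im,p)[::-1] for p in P]);h=cv2.convexHull(((q+.5)*S).astype(np.float32).reshape(-1,1,2)).astype(int)
    b=np.zeros((400*S,640*S),np.uint8);cv2.fillConvexPoly(b,h,255);return cv2.resize(b,(640,400),interpolation=cv2.INTER_AREA)/255.
def box(x,y,th,z0,z1,w=12):
    R=np.array([[np.cos(th),-np.sin(th)],[np.sin(th),np.cos(th)]])
    return [[*(R@[a,b]+[x,y]),z] for a in(-w,w) for b in(-w,w) for z in(z0,z1)]
def cost(v,cs=('top','side')): return sum(((ren(ims[c],box(*v,101,151))-mk[c])**2).sum() for c in cs)
x0=atz(ims['top'],(232,432),126)
for cs in(('top','side'),('top',),('side',)):
    r=minimize(cost,[x0[0],x0[1],0],args=(cs,),method='Nelder-Mead',options=dict(initial_simplex=[[x0[0],x0[1],-.1],[x0[0]+8,x0[1],0],[x0[0],x0[1]+8,0],[x0[0],x0[1],.2]]));print(cs,r.x,r.fun)
E
```

```text
top 157.675 231.6771048041858 432.7368003805296
side 166.38750000000002 140.18480955600631 406.60776801141907
('top', 'side') [ 4.41375424e+02 -3.33319693e+02  2.92554706e-01] 44.45488640186467
('top',) [ 4.41327284e+02 -3.31930117e+02  7.54710824e-03] 11.34049283929258
('side',) [ 4.42385685e+02 -3.35626302e+02  3.11762082e-01] 20.771421628700498
```

View pics/cabside.png

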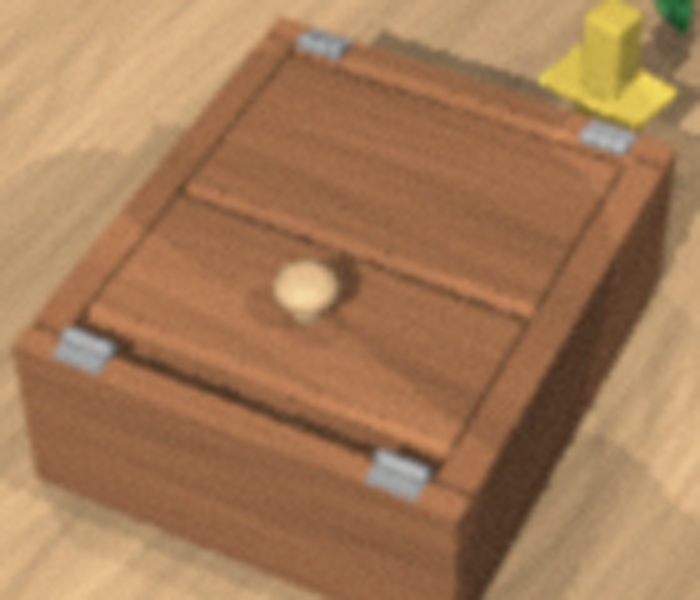

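```bash
cat > cab.py <<'E'
from h import *
from scipy.optimize import least_squares
T=get_image('top');S=get_image('side')
tp=np.array([(33,88),(530,6),(606,440),(100,530)])/5-.4+[242,145]   # +x+y, +x-y, -x-y, -x+y
sp=np.array([(15,345),(280,18),(675,152),(462,497)])/5-.4+[240,153] # +x+y,+x-y,-x-y,-x+y
L=[(113,128.5),(113,-128.5),(-113,-128.5),(-113,128.5)]
def w(v,l,z=100):
    x,y,t=v;return [x+np.cos(t)*l[0]-np.sin(t)*l[1],y+np.sin(t)*l[0]+np.cos(t)*l[1],z]
def f(v,cs='ts'):
    o=[]
    for l,a,b in zip(L,tp,sp):
        if 't' in cs:o+=list(np.array(proj(T,w(v,l)))[::-1]-a)
        if 's' in cs:o+=list(np.array(proj(S,w(v,l)))[::-1]-b)
    return o
for cs in('ts','t','s'):
    r=least_squares(f,[450,0,.1],args=(cs,));print(cs,r.x,np.round(r.fun,1));
    if cs=='ts':v=r.x
kt,ks=finder.find_in('top','knob')[0]['pixel'],finder.find_in('side','knob')[0]['pixel']
k,e=tri(T,kt,S,ks);print('knob tri',k,e,atz(T,kt,122),atz(S,ks,120))
def loc(p):
    d=np.array(p[:2])-v[:2];c,s=np.cos(v[2]),np.sin(v[2]);return c*d[0]+s*d[1],-s*d[0]+c*d[1]
print('knob local',loc(k)); print('gapL',w(v,(0,103.5)))
# gap band edges from top crop: frame edge inner & door edge
for q in[(78,122),(102,120),(130,485),(157,480)]:
    P=atz(T,((q[1]/5-.4+145),(q[0]/5-.4+242)),100);print(q,P,np.round(loc(P),1))
# overlay
p=cv2.cvtColor(T['pixels'],cv2.COLOR_RGB2BGR);p=cv2.resize(p[145:255,242:368],None,fx=6,fy=6,interpolation=cv2.INTER_CUBIC)
p2=cv2.cvtColor(S['pixels'],cv2.COLOR_RGB2BGR);p2=cv2.resize(p2[153:273,240:380],None,fx=5,fy=5,interpolation=cv2.INTER_CUBIC)
def ln(p,im,off,fx,a,b,col):
    g=lambda l:tuple(int(x) for x in (np.array(proj(im,w(v,l)))[::-1]-off+.5)*fx)
    cv2.line(p,g(a),g(b),col,1)
for p_,im,off,fx in((p,T,np.array([242,145]),6),(p2,S,np.array([240,153]),5)):
    for i in range(4): ln(p_,im,off,fx,L[i],L[(i+1)%4],(0,255,0))
    for y in(96,111): ln(p_,im,off,fx,(-100,y),(100,y),(255,255,0))
cv2.imwrite('pics/ovt.png',p);cv2.imwrite('pics/ovs.png',p2)
E
python3 cab.py
```

```text
ts [ 5.31506488e+02 -2.75900378e+01  1.62848882e-01] [-0.3 -0.3 -0.3 -0.2  0.6 -1.2  0.  -0.6  1.4  0.1  0.5 -1.3  1.  -0.
 -0.6  4.7]
t [ 5.30668427e+02 -2.58487684e+01  1.56927025e-01] [-0.7 -0.3  0.2 -0.6  0.5  0.8 -0.   0.1]
s [ 5.33150194e+02 -3.01842414e+01  1.69734085e-01] [ 0.  -0.9 -0.3 -1.3  0.3 -2.5 -0.   3.4]
knob tri [518.07381506  26.17874419  96.82079744] 0.13542431192342683 [516.21468392  23.95620556 122.        ] [505.28423449  42.06733632 120.        ]
knob local (np.float64(-4.537415067891889), np.float64(55.23522856379917))
gapL [np.float64(514.7260275909839), np.float64(74.54059502992301), 100]
(78, 122) [603.90204492  94.21216498 100.        ] [ 91.2 108.5]
(102, 120) [604.79442943  82.12062593 100.        ] [90.1 96.4]
(130, 485) [421.33356167  68.44059305 100.        ] [-93.1 112.6]
(157, 480) [423.67031197  54.98600625 100.        ] [-93.  99.]
```

View pics/ovt.png

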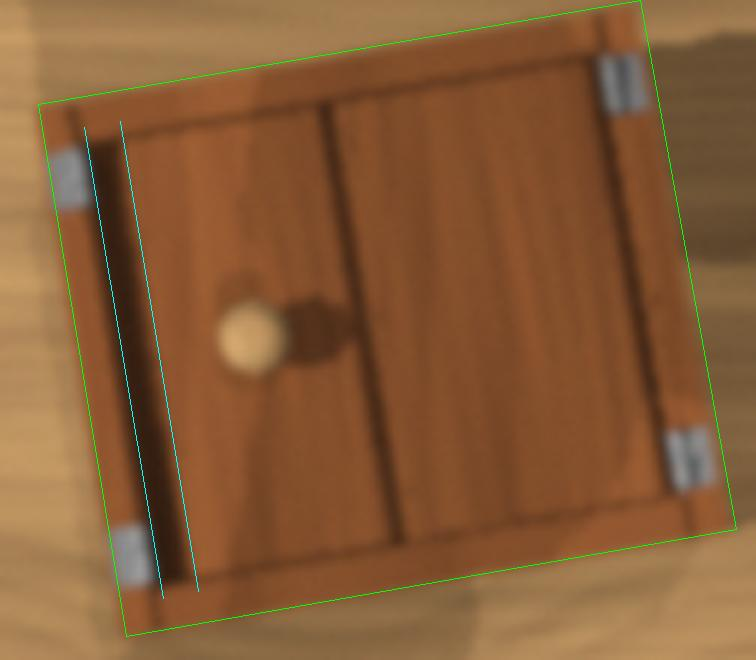

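View pics/ovs.png

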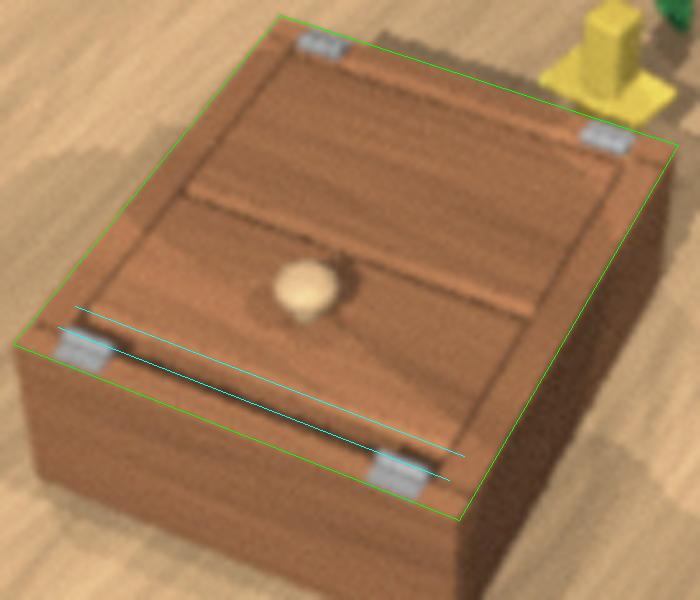

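```bash
sed -i 's/(462,497)\])\/5/(460,512)])\/5/' cab.py; cat >> cab.py <<'E'
g=cv2.cvtColor(T['pixels'],cv2.COLOR_RGB2GRAY).astype(np.float32)
C=[]
for x in range(-55,60,10):
    ys=np.arange(85,126,.5);uv=np.array([proj(T,w(v,(x,y))) for y in ys],np.float32)
    pr=cv2.remap(g,uv[:,1].reshape(1,-1),uv[:,0].reshape(1,-1),cv2.INTER_LINEAR)[0]
    lo=pr.min();hi=(np.median(pr[:10])+np.median(pr[-25:-15]))/2;d=np.where(pr<(lo+hi)/2)[0]
    C.append((x,ys[d[0]],ys[d[-1]]))
C=np.array(C);print(C.tolist());m=C[:,1:].mean(1);pf=np.polyfit(C[:,0],m,1);print('band centre fit',pf,'yaw',v[2]+pf[0]);print('gap world',w(v,(0,pf[1])))
E
python3 cab.py
```

```text
ts [ 5.30958591e+02 -2.66266628e+01  1.60491607e-01] [-0.6 -0.2 -0.5 -0.   0.3 -0.9  0.1 -0.4  0.9  0.5  0.6 -0.9  0.5  0.1
 -0.4  2.1]
t [ 5.30668427e+02 -2.58487684e+01  1.56927025e-01] [-0.7 -0.3  0.2 -0.6  0.5  0.8 -0.   0.1]
s [ 5.31604202e+02 -2.77480956e+01  1.64554045e-01] [-0.3 -0.2 -0.1 -0.6  0.5 -1.5 -0.1  1.6]
knob tri [521.70827013  28.28116248  89.91592819] 2.6834333468764933 [520.41646582  26.14117728 122.        ] [503.87201978  48.0202622  120.        ]
knob local (np.float64(-0.35698037102682534), np.float64(55.68043002104483))
gapL [np.float64(514.4189275155861), np.float64(75.54324233293347), 100]
(78, 122) [603.90204492  94.21216498 100.        ] [ 91.3 107.6]
(102, 120) [604.79442943  82.12062593 100.        ] [90.3 95.6]
(130, 485) [421.33356167  68.44059305 100.        ] [-93.  111.4]
(157, 480) [423.67031197  54.98600625 100.        ] [-92.9  97.7]
[[-55.0, 98.0, 113.5], [-45.0, 98.0, 113.5], [-35.0, 98.0, 113.5], [-25.0, 99.5, 113.5], [-15.0, 99.0, 113.0], [-5.0, 98.5, 113.5], [5.0, 99.5, 113.0], [15.0, 99.0, 113.5], [25.0, 99.0, 113.0], [35.0, 99.0, 113.5], [45.0, 98.5, 113.5], [55.0, 99.5, 113.5]]
band centre fit [4.37062937e-03 1.06083333e+02] yaw 0.1648622362409956
gap world [np.float64(514.0061017683529), np.float64(78.09337684184324), 100]
```

step_arm:
  increments: [1,0.015,0.019,0,-0.03,1,0.05,0.063,0,-0.08,0.7,0.09,0.113,0,-0.13,0.7,0.135,0.169,0,-0.18,0.7,0.18,0.225,0,-0.23,0.7,0.22,0.275,0,-0.28,0.7,0.243,0.304,0,-0.316,0.7,0.251,0.3145,0,-0.316]

```text
t: 2.15
position: [443.8, -329.6, 205.7]
eef_rot: [-0.0, 1.0, -0.013, 0.0]
wrist_force: [-0.8, -0.7, -0.1]
gripper_width: 66.0
```

```bash
python3 - <<'E'
from h import *
T=get_image('top');S=get_image('side');s=state();print(s['t'],s['position'])
a=cv2.resize(T['pixels'][180:280,380:480],None,fx=4,fy=4,interpolation=cv2.INTER_CUBIC);b=cv2.resize(S['pixels'][90:190,350:450],None,fx=4,fy=4,interpolation=cv2.INTER_CUBIC)
cv2.imwrite('pics/ab.png',np.hstack([a,b])[:,:,::-1])
E
```

```text
2.25 [ 442.10049697 -332.02863345  205.53879506]
```

View pics/ab.png

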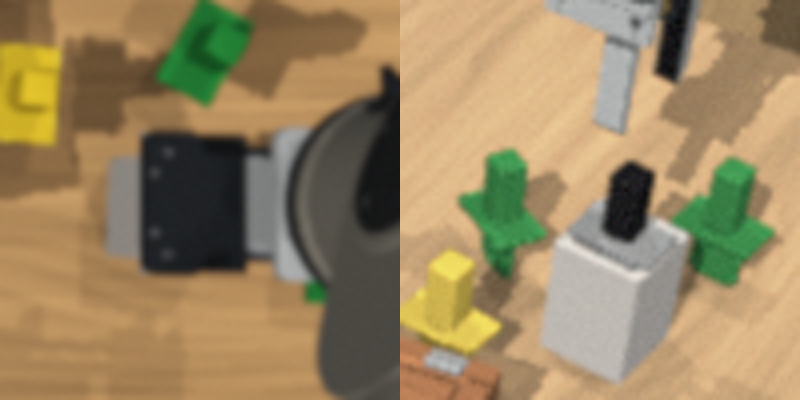

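step_arm:
  increments: [0.7,0,0,-0.015,0,0.7,0,0,-0.035,0,0.7,0,0,-0.055,0,0.7,0,0,-0.075,0,0.7,0,0,-0.089,0,0.7,0,0,-0.095,0,0.7,0,0,-0.095,0,0.7,0,0,-0.095,0]

```text
t: 3.25
position: [441.5, -333.4, 111.0]
eef_rot: [0.0, 1.0, -0.015, 0.0]
wrist_force: [0.5, -0.2, 0.6]
gripper_width: 65.7
```

```bash
python3 - <<'E'
from h import *
S=get_image('side');s=state();print(s['t'],s['position'],s['wrist_force'])
cv2.imwrite('pics/s2.png',cv2.resize(S['pixels'][90:190,350:450],None,fx=5,fy=5,interpolation=cv2.INTER_CUBIC)[:,:,::-1])
E
```

```text
3.3 [ 441.57157627 -333.3540222   111.07325241] [ 0.12212565 -0.11869259  0.39819647]
```

View pics/s2.png

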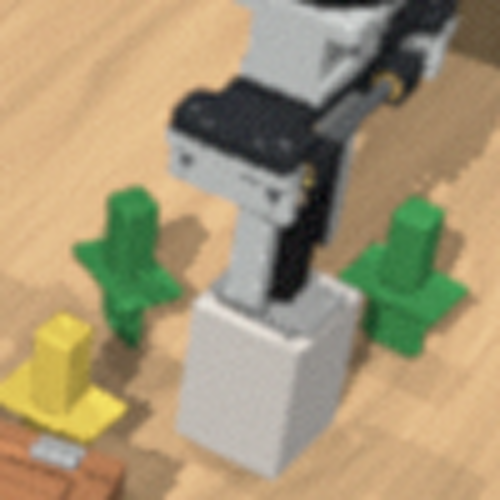

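Fingers straddle the handle above the plate. I'll close.

step_arm:
  increments: [0,0,0,0,0,0,0,0,0,0,0,0,0,0,0,0,0,0,0,0,0,0,0,0,0,0,0,0,0,0,0,0,0,0,0,0,0,0,0,0]

```text
t: 4.3
position: [441.3, -333.1, 110.5]
eef_rot: [-0.0, 1.0, -0.015, 0.0]
wrist_force: [-0.2, 1.1, 0.4]
gripper_width: 24.1
```

step_arm:
  increments: [0,0,0,0.008,0,0,0,0,0.022,0,0,0,0,0.04,0,0,0,0,0.058,0,0,0,0,0.076,0,0,0,0,0.092,0,0,0,0,0.1,0,0,0,0,0.1,0]

```text
t: 5.3
position: [441.4, -333.2, 210.9]
eef_rot: [0.0, 1.0, -0.015, 0.0]
wrist_force: [0.3, -0.6, -2.4]
gripper_width: 23.9
```

```bash
python3 - <<'E'
from h import *
S=get_image('side');s=state();print(s['t'],s['position'],s['wrist_force'],s['gripper_width'])
save(S,'s3.png')
E
```

```text
5.35 [ 441.15614622 -333.02369913  210.26015529] [ 0.60044771 -0.32241123 -1.17083541] 24.001001232378417
```

View pics/s3.png

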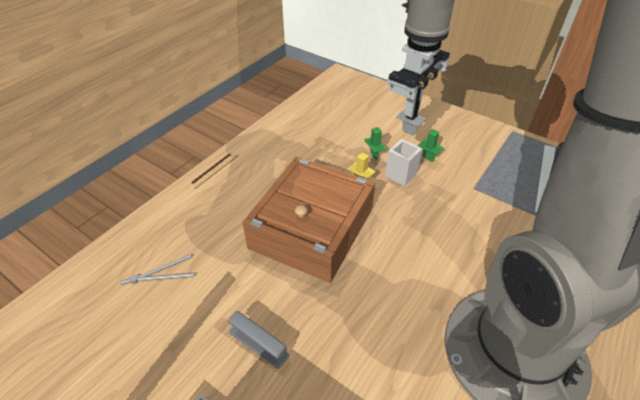

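step_arm:
  increments: [0,0.004,0.02,0,0.01,0,0.012,0.07,0,0.03,0,0.024,0.13,0,0.07,0,0.036,0.19,0,0.11,0,0.048,0.25,0,0.15,0,0.06,0.31,0,0.18,0,0.068,0.365,0,0.19,0,0.073,0.41,0,0.19]

```text
t: 6.35
position: [513.5, 80.2, 210.0]
eef_rot: [-0.0, 0.997, 0.081, -0.0]
wrist_force: [0.8, -0.4, -1.3]
gripper_width: 24.0
```

step_arm:
  increments: [0,0,0,0,0,0,0,0,0,0,0,0,0,-0.015,0,0,0,0,-0.03,0,0,0,0,-0.04,0,0,0,0,-0.045,0,0,0,0,-0.045,0,0,0,0,-0.045,0]

```text
t: 7.35
position: [514.5, 77.0, 165.8]
eef_rot: [-0.0, 0.997, 0.08, 0.0]
wrist_force: [0.8, -0.4, -2.2]
gripper_width: 24.0
```

```bash
python3 - <<'E'
from h import *
T=get_image('top');S=get_image('side');s=state();print(s['t'],s['position'],s['eef_rot'],s['wrist_force'],s['gripper_width'])
cv2.imwrite('pics/t4.png',cv2.resize(T['pixels'][135:255,232:382],None,fx=5,fy=5,interpolation=cv2.INTER_CUBIC)[:,:,::-1])
cv2.imwrite('pics/s4.png',cv2.resize(S['pixels'][153:273,230:380],None,fx=5,fy=5,interpolation=cv2.INTER_CUBIC)[:,:,::-1])
E
```

```text
7.45 [514.51439301  76.98521207 165.85461579] [-5.41045441e-05  9.96812493e-01  7.97792331e-02  3.52788460e-04] [ 0.28419824 -0.20569401 -1.75940707] 23.691999158404066
```

View pics/t4.png

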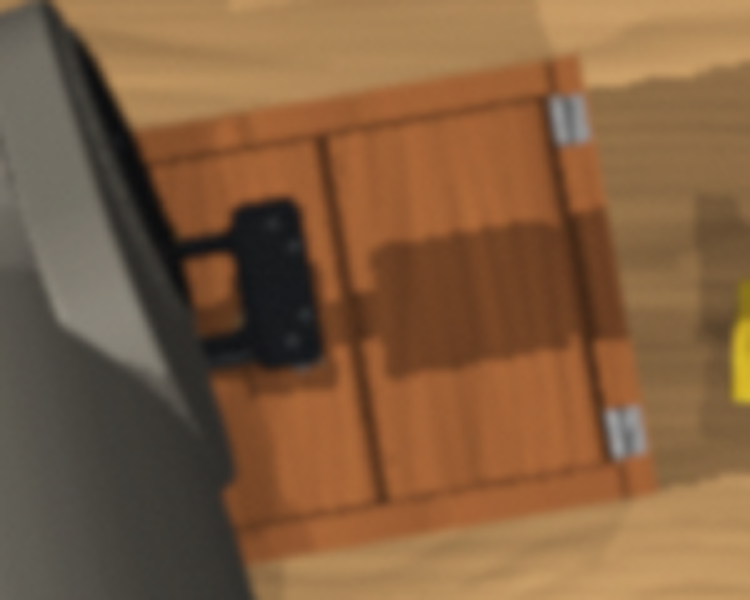

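View pics/s4.png

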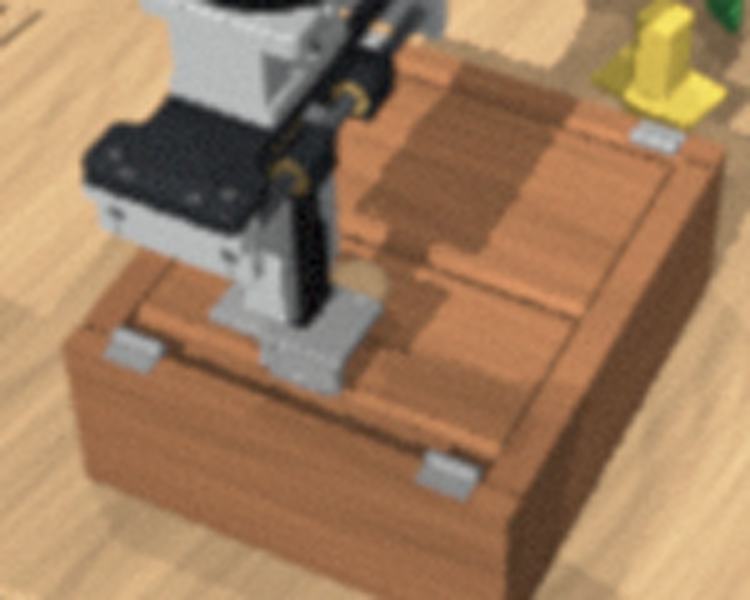

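```bash
python3 - <<'E'
from h import *
S=get_image('side')
a=cv2.resize(S['pixels'][203:258,240:330],None,fx=8,fy=8,interpolation=cv2.INTER_CUBIC)[:,:,::-1].copy()
cv2.imwrite('pics/s5raw.png',a)
t=.16
def P(c,l,z): return [c[0]+np.cos(t)*l[0]-np.sin(t)*l[1],c[1]+np.sin(t)*l[0]+np.cos(t)*l[1],z]
def line(p,q,col):
    g=lambda X:tuple(int(x) for x in ((np.array(proj(S,X))[::-1]-[240,203]+.5)*8))
    cv2.line(a,g(p),g(q),col,1)
c=(514.5,77)
for b in(-2.5,2.5): line(P(c,(-20,b),105),P(c,(20,b),105),(0,255,0))
g=(514.3,76.5)
for b in(-7.5,7.5): line(P(g,(-68,b),100),P(g,(68,b),100),(255,255,0))
cv2.imwrite('pics/s5.png',a)
E
```

```text
(no output)
```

View pics/s5.png

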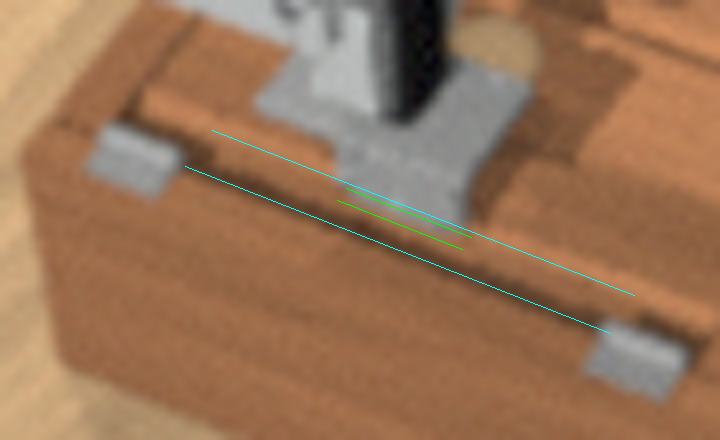

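View pics/s5raw.png

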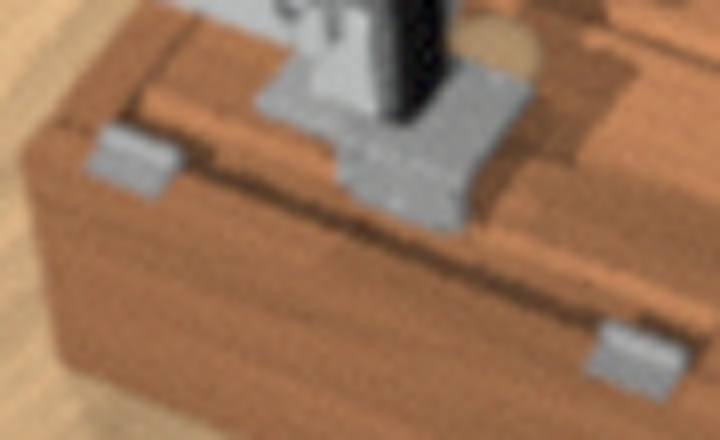

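step_arm:
  increments: [0,-0.0002,0.001,0,0,0,-0.0004,0.0025,0,0,0,-0.0004,0.0025,0,0,0,-0.0004,0.0025,-0.002,0,0,-0.0004,0.0025,-0.004,0,0,-0.0004,0.0025,-0.006,0,0,-0.0004,0.0025,-0.008,0,0,-0.0004,0.0025,-0.008,0]

```text
t: 8.5
position: [513.8, 79.4, 157.3]
eef_rot: [-0.0, 0.997, 0.08, -0.0]
wrist_force: [0.4, 0.0, -1.0]
gripper_width: 24.3
```

```bash
python3 - <<'E'
from h import *
S=get_image('side');s=state();print(s['t'],s['position'],s['wrist_force'],s['gripper_width'])
a=cv2.resize(S['pixels'][203:258,240:330],None,fx=8,fy=8,interpolation=cv2.INTER_CUBIC)[:,:,::-1].copy()
cv2.imwrite('pics/s6.png',a)
E
```

```text
8.55 [513.81325543  79.40705727 157.3739033 ] [-0.54793521 -0.54807026 -0.78118282] 23.940645255846764
```

View pics/s6.png

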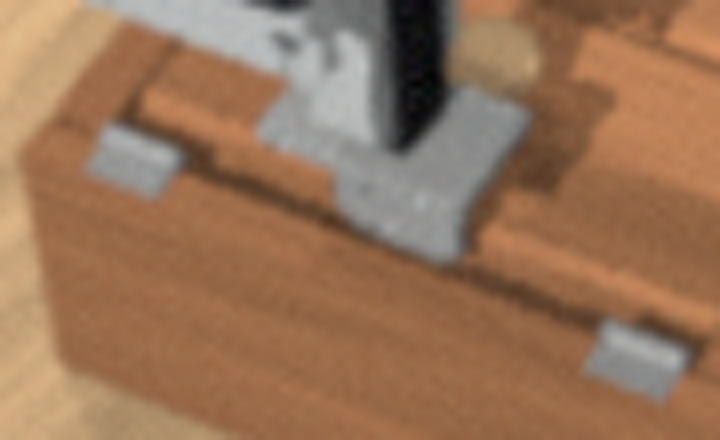

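step_arm:
  increments: [0,0,0,-0.002,0,0,0,0,-0.004,0,0,0,0,-0.006,0,0,0,0,-0.008,0,0,0,0,-0.01,0,0,0,0,-0.012,0,0,0,0,-0.012,0,0,0,0,-0.012,0]

```text
t: 9.55
position: [513.9, 79.4, 145.5]
eef_rot: [-0.0, 0.997, 0.08, 0.0]
wrist_force: [0.7, 0.3, -1.4]
gripper_width: 24.2
```

```bash
python3 - <<'E'
from h import *
S=get_image('side');s=state();print(s['t'],s['position'],s['wrist_force'],s['wrist_torque'],s['gripper_width'])
a=cv2.resize(S['pixels'][203:258,240:330],None,fx=8,fy=8,interpolation=cv2.INTER_CUBIC)[:,:,::-1].copy()
cv2.imwrite('pics/s7.png',a)
E
```

```text
9.6 [513.91868677  79.4204366  145.53409188] [-0.17319317  0.89386304 -1.51930152] [-0.00610319  0.02816521 -0.03007503] 23.695215449032876
```

View pics/s7.png

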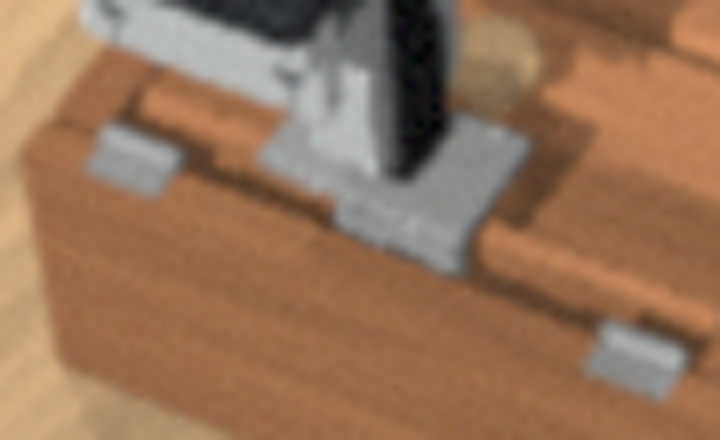

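step_arm:
  increments: [0,0,0,-0.004,0,0,0,0,-0.008,0,0,0,0,-0.012,0,0,0,0,-0.016,0,0,0,0,-0.02,0,0,0,0,-0.024,0,0,0,0,-0.026,0,0,0,0,-0.026,0]

```text
t: 10.6
position: [513.8, 79.4, 119.3]
eef_rot: [-0.0, 0.997, 0.08, -0.0]
wrist_force: [-0.2, -0.3, -2.2]
gripper_width: 24.0
```

step_arm:
  increments: [0,0,0,-0.001,0,0,0,0,-0.002,0,0,0,0,-0.003,0,0,0,0,-0.003,0,0,0,0,-0.003,0,0,0,0,-0.003,0,0,0,0,-0.003,0,0,0,0,-0.003,0]

```text
t: 11.6
position: [513.9, 79.4, 116.5]
eef_rot: [-0.0, 0.997, 0.08, 0.0]
wrist_force: [0.6, 0.1, -2.1]
gripper_width: 23.8
```

```bash
python3 - <<'E'
from h import *
S=get_image('side');s=state();print(s['t'],s['position'],s['wrist_force'],s['wrist_torque'],s['gripper_width'])
a=cv2.resize(S['pixels'][203:258,240:330],None,fx=8,fy=8,interpolation=cv2.INTER_CUBIC)[:,:,::-1].copy()
cv2.imwrite('pics/s8.png',a)
E
```

```text
11.65 [513.85177095  79.40431968 116.48567748] [-0.29576224  0.05269215 -1.75241181] [ 0.01301027  0.05217712 -0.05329349] 23.654667411588918
```

View pics/s8.png

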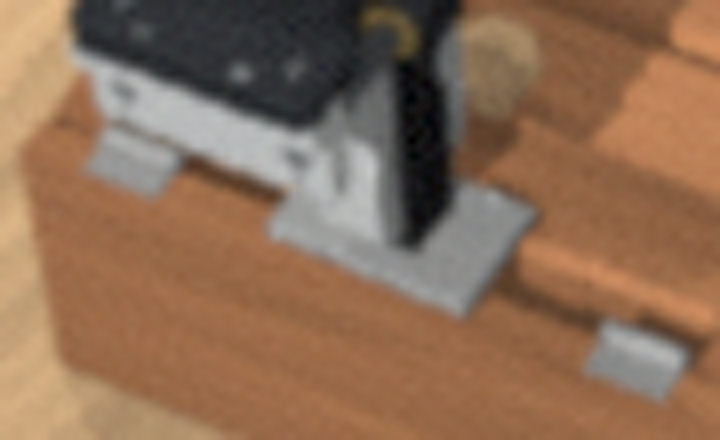

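step_arm:
  increments: [0,0,0,-0.0005,0,0,0,0,-0.001,0,0,0,0,-0.0015,0,0,0,0,-0.002,0,0,0,0,-0.0025,0,0,0,0,-0.0025,0,0,0,0,-0.0025,0,0,0,0,-0.0025,0]

```text
t: 12.65
position: [514.0, 79.4, 115.4]
eef_rot: [0.0, 0.997, 0.08, 0.0]
wrist_force: [-10.5, -2.9, 26.1]
gripper_width: 24.0
```

step_arm:
  increments: [0,0,0,0.001,0,0.32,0,0,0.001,0,0.36,0,0,0.001,0,0.36,0,0,0.001,0,0.36,0,0,0.001,0,0.36,0,0,0.001,0,0.36,0,0,0.001,0,0.36,0,0,0.001,0]

```text
t: 13.65
position: [513.9, 79.4, 115.0]
eef_rot: [-0.0, 0.997, 0.08, 0.0]
wrist_force: [-0.7, 0.1, 0.7]
gripper_width: 34.1
```

step_arm:
  increments: [0.36,0,0,0.004,0,0.36,0,0,0.012,0,0.36,0,0,0.024,0,0.36,0,0,0.04,0,0.36,0,0,0.06,0,0.36,0,0,0.08,0,0.36,0,0,0.1,0,0.36,0,0,0.1,0]

```text
t: 14.65
position: [514.8, 79.6, 217.1]
eef_rot: [-0.0, 0.997, 0.08, 0.002]
wrist_force: [0.1, -1.0, -0.1]
gripper_width: 34.2
```

```bash
python3 - <<'E'
from h import *
S=get_image('side');T=get_image('top');s=state();print(s['t'],s['position'],s['wrist_force'],s['gripper_width'])
a=cv2.resize(S['pixels'][183:258,230:340],None,fx=7,fy=7,interpolation=cv2.INTER_CUBIC)[:,:,::-1].copy()
cv2.imwrite('pics/s9.png',a)
E
```

```text
14.75 [513.77618463  79.34783805 215.07142781] [-0.31140058 -0.56382145 -0.63467164] 34.15168108096583
```

View pics/s9.png

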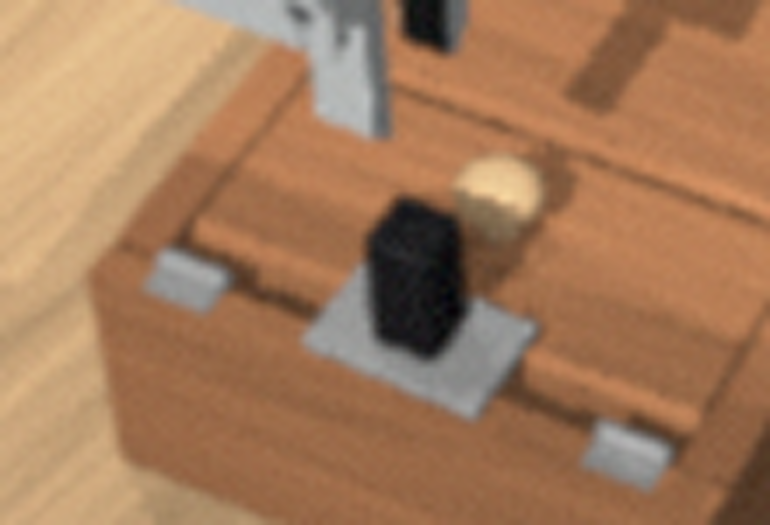

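```bash
python3 -c "
from h import *
print(manip.close_job())"
```

```text
the job is handed in; nothing more can be done
None
```

I took the black-handled feeler gauge out of the cup and slid its blade down into the left (+y) gap, the one beside the knob door. I then let go, raised the gripper about 100 mm and handed the job in at about 14.8 s.

- **Seating:** The stop plate met the wood at a TCP height of 115.4 mm, against 115.5 mm predicted. The wrist force there was about 26 N upward.
- **After release:** The last side picture shows the gauge upright, with the plate flat over the gap between the hinges. The gripper is clear of it and the wrist force is back near zero.
- **Disagreement:** Just before insertion, the blade in the side picture looked about 5 mm nearer the door than my measurements said. I moved it 2.5 mm outward as a compromise, and it went in with no noticeable side force. Contact came at the predicted height, so the error was probably sideways.
- **Not checked:** I did not take a separate measurement of the gauge's final position from the top camera.

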